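# Swap the jars in the holder and unscrew the short one

### The job

The bench holder, whose square pocket keeps a jar from turning, has the tall jar in it, but it is the short jar in the shallow tray that has to be opened. Swap them: stand the tall jar upright in the tray and seat the short jar, lid still on, fully down in the holder; then unscrew the short jar's tight lid counter-clockwise only until its threads let go (no more than about a quarter turn), and lift it straight up, leaving the jar seated. Finish still holding the lid level in the gripper, clear of the jar and two to three centimetres above its closed height, right over the mouth; leave the tape roll, wrench and oil can alone.

Things in the scene. Friction and masses are not known exactly. Their poses are not given: they have to be found in the camera images.
- holder: fixed wooden block 104 x 104 x 44 mm high on a steel strap 150 (its x) x 70 x 6 mm. Origin: centre of its underside, on the table. Square pocket 60 x 60 mm in its top, sides along its x and y, mouth chamfered 6 mm, floor 10 mm above the origin. Either jar fits in any of four orientations, 2 mm play a side, and can then turn only 0.07 rad either way
- tray: fixed shallow aluminium tray, outside 140 (its x) x 270 (its y) x 22 mm high, walls 4 mm. Origin: centre of its underside, on the table; inner floor 4 mm above. The short jar starts in its -y half, 60 to 75 mm from the centre; the +y half is empty
- tall_jar: taller grey square jar with black lid, 114 mm high, body 56 x 56 x 86 mm, 0.24 to 0.4 kg. Its lid (59 mm diameter, 92 to 114 mm up) is part of it and does not turn; it may be carried by it. Origin: centre of its underside, z up, x and y along the body's sides. Starts in the holder
- short_jar: shorter grey square jar, 90 mm high with its lid on, body 56 x 56 x 60 mm, 0.25 kg, neck 39 mm across. Origin: centre of its underside, z up, x and y along the body's sides. Three thread lugs hold the lid, and a sprung rubber gasket in the mouth keeps it tight with about 10 N. It may be carried by its screwed-on lid
- lid: the short jar's separate round black screw lid, 60 mm diameter, 24 mm high, ribbed skirt, 0.05 kg. Origin: centre of its open underside, 66 mm above the short jar's origin when tight. Grip it from above by its upper part with about 40 N; fingertips may go 4 mm below its underside. Counter-clockwise (from above) unscrews, under 1 N m; clockwise meets a stop
- lid_top (a point): centre of the lid's top face, 24 mm above the lid's origin. As the lid unscrews it rises 2 mm, and the gasket pushes it 2 mm more when the threads let go
- lid_mark (a point): bar on the lid's top, 20 mm from its centre along the lid's x. Yaw of the lid's x relative to the jar's x: 0 to 0.15 rad when tight at the start; from about 0.9 rad the threads are free and the lid lifts straight off; at about 1.7 rad the next stop tab blocks it. 1.3 rad is the middle of the free range
- tape_roll: bystander: roll of black tape, 62 mm across, 19 mm high, lying flat
- wrench: bystander: rusty combination wrench 206 mm long, lying flat
- oil_can: bystander: standing spray can, 59 mm across, 200 mm high
There are look-alikes about, which are no part of the job. Leave any turquoise look-alike of the holder alone.

How it is judged:
By the outcome, as a careful person would: the job done as asked, in the order asked, and still so for the second after the job is handed in, while the arm keeps its last pose, push and grip.
It also fails if it takes over 64 s, if anything falls off the work surface, if the arm or the gripper's body presses on something with over 40 N, if the wrist force passes 120 N, or if a joint passes its speed limit or range.

### The arm

A 6-joint arm with a two-finger parallel gripper is mounted at the origin on a cart in front of the work surface, level with it; the furniture and walls round the work are solid. World frame = base frame: x ahead of the robot, y to its left, z up, the work surface at z = 0. Lengths are in m, angles in degrees, forces in N, time in s.
With the tool pointing down it reaches from about 0.4 to 0.825 m from the base axis. Payload 7 kg.
Tool frame: the origin (TCP) lies between the finger pads; the fingertips stand ctrl.nose_length ahead of it and the grasp point (between the pads) lies 2 mm behind it (ctrl.nose_length is the distance from the TCP to the fingertips, in m); z points along the fingers, y is the line along which they close (so a half turn about z gives the same grasp; the last joint's range is limited). The gripper opens to 88 mm and grips with 3 to 60 N. Pads are 19 mm wide; open, the fingers measure 130 mm over their backs; the gripper's body (78 mm by 193 mm) begins 47 mm behind the grasp point.
Start: joints at [93.341, 20.546, 0.682, 0, -70.136, -16.507], TCP at [0.154, 0.657, 0.244] pointing down, gripper open.
Joint ranges: [-176.03, 176.03], [-82.01, 121.73], [-58.28, 71.71], [-173.87, 95.51], [-174.79, -0.11], [-173.66, 173.66]. Speed limits (degrees/s): [136.94, 136.94, 172.46, 180, 180, 180].

### API

Orientations are given as [roll, pitch, yaw] about the fixed x, y, z axes, in that order (R = Rz(yaw) Ry(pitch) Rx(roll)).
In Python, from plant import ctrl gives the robot as it stands.
- The arm moves only by the tool apply_moves, never from a script. Its argument "commands" is a list of rows, each a list of 3 entries, a list of its own where there are three numbers: the shift along the world's x, y, z in cm, then the turn about the world's z in rad, then the closure, from 0 (fully open) to 1 (shut). In form: [[[x, y, z], turn, jaw], ...]. A call has 1 to 20 rows; each row is the pose to reach, as a shift and turn from the pose commanded when the call began; what a row does not reach only later rows make up. A row lasts 1/12 s, in which the tool goes at most 41.7 mm and 7.16 degrees, less where a joint would pass 70% of its speed; a pose out of reach is approached as far as the arm can. A call with a gripper value outside its range is refused whole. The fingers move at their own pace and stop on an object; the grip force is fixed at half the most. Time passes only in rows, so rows that repeat a pose let the fingers close. It gives the time, the measured TCP pose, the force, the opening and the grip force at its end, in the units of the state.
- ctrl.get_obs(): the state, without advancing time (a new reading comes with each control period).
- ctrl.snapshot(name): name is "side" or "top"; returns a dict with "img" (480x640x3 uint8, red, green, blue), "fx", "fy", "cx", "cy" (pixels), "T" (4x4, takes a point from camera to world coordinates). Camera axes: x right, y up, looking along -z (the intrinsics and any distortion apply to the point x, -y, -z); pixel columns grow to the right and rows downward; lengths in m; the calibration is good to about 2 mm. A picture is of the moment at which its call begins. There is no depth.
- ctrl.close_job(): hands the job in; it is judged then, once.
Trained networks look in a picture, given as the dict that the camera call returned (one of the last four; its "shot" number tells which), for a name from the list of things; names that differ only in an ending like _2 or _b are one class to them, and where a whole thing is asked for, a point or a joint stands for the part that bears it (a point fixed in the world has none). Each returns a list of dicts, best first, with "score" (0 to 1); they miss things now and then, are a little off and sometimes report something else, mostly with a low value. They report only what shows in the picture. A call takes as long as a camera call. They do not tell look-alikes from the thing itself.
- ctrl.search_frame(picture, target): "at" ([column, row] in pixels, amid what is visible of it).
- ctrl.spot_point(picture, target): "at" ([column, row] in pixels: a listed point, or the origin of a listed thing).
The state is a dict: "clock": time; "joint_pos": joint angles; "qvel": joint speeds; "tau": joint torques, N m; "tool_pos": TCP position; "orientation": TCP orientation; "force": force on the tool from outside, world axes, zero at the start; "moment": the same for the moment, N m; "opening": finger opening in m; "gripper_force": force on a finger pad.
Only numpy, scipy, OpenCV 4.12 (cv2) and the standard library are available. Lean on these libraries where they do the work, as an engineer would, in place of code of your own. Each camera call takes 0.05 s, during which the arm holds its last target. There are 200 camera calls.

## Working session

There is one attempt and no reset: what is moved stays moved. The work goes in short steps, Python scripts to look and compute and a tool call to move; the robot and the scene stay as the last step left them, time stands still between calls to the robot, and variables do not carry over. Pictures are saved under pics/ and viewed, at most 10 in all, crops included, and the job is handed in when it is done.

Besides the shell and the picture viewer there is one more tool, called after ">>>" as name(argument=value, ...) on one line, values as JSON. apply_moves: Moves the arm, as the interface text tells. Its arguments: {"type":"object","properties":{"commands":{"type":"array"}},"required":["commands"]}

```bash
mkdir -p pics
cat > h.py <<'E'
import numpy as np, cv2
from plant import ctrl
def snap(n,f=None):
    s=ctrl.snapshot(n)
    if f: cv2.imwrite('pics/'+f,s['img'][:,:,::-1])
    return s
def ray(s,p):
    K=np.array([[s['fx'],0,s['cx']],[0,s['fy'],s['cy']],[0,0,1]])
    d=np.array(s.get('dist',np.zeros(5)),float).ravel()
    u=cv2.undistortPoints(np.array([[p]],float),K,d)[0,0]
    T=np.array(s['T']); v=T[:3,:3]@np.array([u[0],-u[1],-1]); return T[:3,3],v
def at(s,p,z):
    o,v=ray(s,p); return o+v*(z-o[2])/v[2]
def proj(s,P):
    T=np.array(s['T']); c=T[:3,:3].T@(np.array(P)-T[:3,3])
    return np.array([s['cx']+s['fx']*c[0]/-c[2], s['cy']-s['fy']*c[1]/-c[2]])
E
python3 - <<'E'
from h import *
for n in('top','side'):
    s=snap(n,n+'0.png'); print(n,[k for k in s],s['fx'],s['fy'],s['cx'],s['cy'],np.round(s['T'],3).tolist(),{k:s[k] for k in s if 'dist' in k})
    for t in ['holder','tray','tall_jar','short_jar','lid','lid_top','lid_mark','tape_roll','wrench','oil_can']:
        print(t,[(np.round(d['at']).tolist(),round(d['score'],2)) for d in ctrl.search_frame(s,t)[:4]],[(np.round(d['at'],1).tolist(),round(d['score'],2)) for d in ctrl.spot_point(s,t)[:4]])
print(ctrl.get_obs(),ctrl.nose_length)
E
```

```text
top ['img', 'fx', 'fy', 'cx', 'cy', 'T', 'shot'] 584.6814729362478 584.6814729362478 321.04189344561553 245.7967375688004 [[-0.014, 0.983, -0.185, 0.459], [-1.0, -0.015, -0.003, 0.081], [-0.006, 0.185, 0.983, 1.122], [0.0, 0.0, 0.0, 1.0]] {}
holder [([211.0, 348.0], 0.93), ([171.0, 240.0], 0.77)] [([176.3, 240.5], 0.89), ([200.3, 342.9], 0.65)]
tray [([352.0, 330.0], 0.92)] [([355.6, 325.1], 0.88)]
tall_jar [([189.0, 345.0], 0.82)] [([196.4, 345.5], 0.58)]
short_jar [([383.0, 327.0], 0.76)] [([396.3, 323.7], 0.59)]
lid [([403.0, 318.0], 0.62)] [([401.7, 321.8], 0.81)]
lid_top [([403.0, 320.0], 0.83)] [([402.5, 318.9], 0.9)]
lid_mark [([403.0, 318.0], 0.73)] [([401.9, 306.9], 0.87)]
tape_roll [([262.0, 219.0], 0.67)] [([350.4, 201.2], 0.63), ([270.1, 226.5], 0.56)]
wrench [([487.0, 213.0], 0.6)] [([478.0, 214.3], 0.66)]
oil_can [([354.0, 184.0], 0.81), ([480.0, 213.0], 0.73), ([350.0, 326.0], 0.69)] [([356.7, 324.4], 0.54)]
side ['img', 'fx', 'fy', 'cx', 'cy', 'T', 'shot'] 523.3640921444875 523.3640921444875 322.01186388253416 237.599195313855 [[0.911, 0.169, -0.375, 0.239], [-0.411, 
[... 727 characters left out ...]
88.7, 270.6], 0.87)]
{'clock': 2.1, 'joint_pos': array([ 9.33401637e+01,  2.05467425e+01,  6.80843519e-01,  2.05407353e-04,
       -7.01368761e+01, -1.65058991e+01]), 'qvel': array([-0.05272772, -0.03108589,  0.00275765, -0.06564563,  0.13295925,
       -0.08194066]), 'tau': array([-1.78410323e-04, -5.82369125e+01,  2.93296176e+01,  7.00234652e+00,
        1.25165345e-02, -2.65020560e-05]), 'tool_pos': array([0.15377061, 0.65721429, 0.24354909]), 'orientation': array([ 1.79997394e+02, -9.73650259e-04, -1.31656655e+01]), 'force': array([ 1.08148186, -0.30319368,  0.14604347]), 'moment': array([-0.00868874,  0.02984835,  0.0354167 ]), 'gripper_force': 0.0, 'opening': 0.08759992895708753} 0.017
```

View pics.

View pics/top0.png

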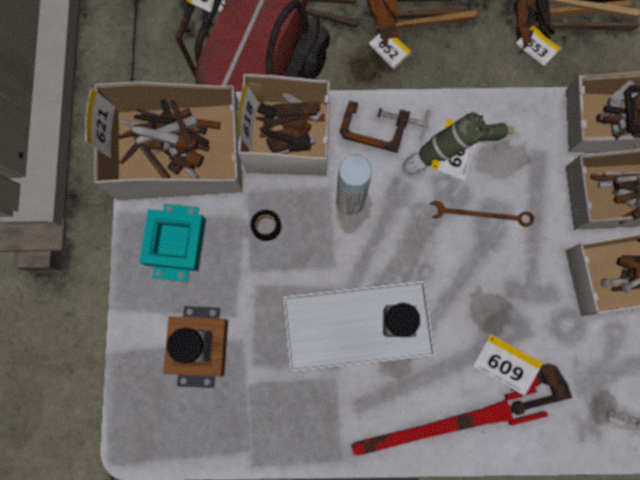

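View pics/side0.png

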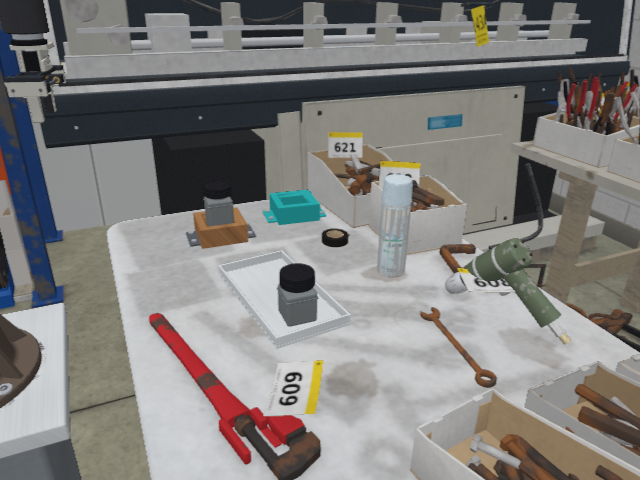

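Top view: the wooden holder with the tall jar's black lid is at (185,345), the turquoise look-alike holder at (172,240), the tray at (357,326) with the short jar's lid at (402,320), the tape at (265,224), the oil can at (354,184), and the wrench at (480,213). In the side view the jar in the wooden holder, lid at (217,190), is clearly the taller one. The tray jar, lid at (297,278), is the short one.

Candidates for the jar to move first: black lids at (185,345) and (402,320), plus the tape roll at (265,224). Holders: wooden (197,347) and turquoise (172,240). I choose the lid at (185,345), the wooden holder and the short jar at (402,320).

```bash
cat >> h.py <<'E'
from scipy.optimize import minimize
def box(x,y,a,w,d,z0,z1):
    c,s=np.cos(a),np.sin(a)
    return [[x+c*i*w/2-s*j*d/2,y+s*i*w/2+c*j*d/2,z] for i in(1,-1) for j in(1,-1) for z in(z0,z1)]
def cyl(x,y,r,z0,z1):
    return [[x+r*np.cos(t),y+r*np.sin(t),z] for t in np.linspace(0,2*np.pi,40) for z in(z0,z1)]
def hull(s,P): return cv2.convexHull(np.array([proj(s,p) for p in P],np.float32))
def hullfit(views,model,p0,step):
    # views: list of (snap, measured hull pts); area-of-symmetric-difference on convex polygons
    def cost(p):
        t=0
        for s,H in views:
            M=hull(s,model(p)); a=cv2.intersectConvexConvex(M,H)[0]
            t+=(cv2.contourArea(M)+cv2.contourArea(H)-2*a)/cv2.contourArea(H)
        return t
    n=len(p0); S=np.vstack([p0]+[np.array(p0)+np.eye(n)[i]*step[i] for i in range(n)])
    r=minimize(cost,p0,method='Nelder-Mead',options=dict(initial_simplex=S,xatol=1e-5,fatol=1e-5,maxiter=600)); return r.x,r.fun
def blob(mask,seed):
    m=mask.astype(np.uint8); n,l,st,ce=cv2.connectedComponentsWithStats(m)
    k=min(range(1,n),key=lambda i:(np.hypot(*(ce[i]-seed)) if st[i,4]>40 else 1e9))
    c=np.concatenate(cv2.findContours((l==k).astype(np.uint8),cv2.RETR_EXTERNAL,cv2.CHAIN_APPROX_NONE)[0])
    h=cv2.convexHull(c.astype(np.float32)); ctr=h.mean(0); d=h-ctr
    return ctr+d*(1+0.5/np.linalg.norm(d,axis=2,keepdims=True)),st[k]
def masks(s):
    hsv=cv2.cvtColor(s['img'],cv2.COLOR_RGB2HSV).astype(int); h,S,v=[hsv[...,i] for i in range(3)]
    return ((h<20)&(S>90)&(v>60)), (v<45)
E
python3 - <<'E'
from h import *
t=snap('top'); s=snap('side')
wt,bt=masks(t); ws,bs=masks(s)
print(at(t,(200,347),.044),at(t,(402,319),.094))
Ht,a=blob(wt,(197,347)); Hs,b=blob(ws,(220,230)); print(a,b)
f=lambda p:box(p[0],p[1],p[2],.104,.104,0.0,.044)
x0=at(t,(197,347),.044)
for V in ([(t,Ht)],[(s,Hs)],[(t,Ht),(s,Hs)]): print('holder',hullfit(V,f,[x0[0],x0[1],0],[.01,.01,.1]))
def lid(name,pt,ps,r,z0,z1):
    A,a=blob(bt,pt);B,b=blob(bs,ps);print(name,a,b)
    x=at(t,pt,z1); f=lambda p:cyl(p[0],p[1],r,p[2]+z0,p[2]+z1)
    for V in ([(t,A)],[(s,B)],[(t,A),(s,B)]): print(hullfit(V,f,[x[0],x[1],0],[.01,.01,.005]))
lid('tall',(185,345),(217,190),.0295,.102,.124)
lid('short',(402,320),(297,278),.030,.07,.094)
for n,p in (('tray',None),):
    print(n,[at(q,ctrl.spot_point(q,n)[0]['at'],0) for q in(t,s)])
c1=cv2.resize(t['img'][295:400,150:240],None,fx=4,fy=4,interpolation=2)
c2=cv2.resize(t['img'][275:380,345:440],None,fx=4,fy=4,interpolation=2)
cv2.imwrite('pics/crop1.png',np.hstack([c1,c2])[:,:,::-1])
E
```

```text
[0.47875883 0.30768947 0.044     ] [ 0.52112761 -0.05470942  0.094     ]
[ 164  317   62   60 1943] [ 194  208   54   40 1295]
holder (array([ 0.48097657,  0.31911672, -0.05738416]), np.float64(0.05973865151665027))
holder (array([ 0.47968387,  0.31877834, -0.07348819]), np.float64(0.023480456812547162))
holder (array([ 0.48045593,  0.31900784, -0.06348704]), np.float64(0.08848619502310247))
tall [ 168  329   43   34 1134] [  46  124  231   91 8445]
(array([0.47861633, 0.28509933, 0.11377941]), np.float64(0.14825231932877708))
(array([ 0.28216959, -0.54129101,  0.34294104]), np.float64(0.29289326211134903))
(array([0.47861699, 0.28501962, 0.1141527 ]), np.float64(1.1121605051312053))
short [384 304  35  32 886] [280 264  34  29 827]
(array([ 0.52272893, -0.05928838, -0.032942  ]), np.float64(0.06772346985722416))
(array([ 0.53452724, -0.01676883, -0.02550436]), np.float64(0.01602572938829547))
(array([ 0.52075727, -0.05460257, -0.00301525]), np.float64(0.19113203757599762))
tray [array([0.51534793, 0.02021992, 0.        ]), array([0.51968727, 0.0222127 , 0.        ])]
```

View pics/crop1.png

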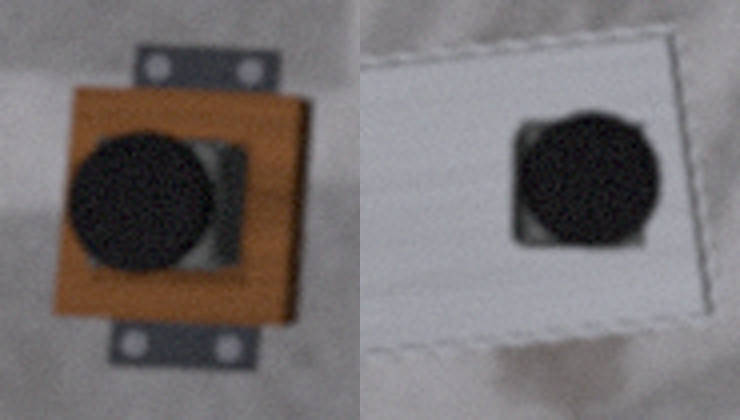

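Run:
```python
from h import *
t=snap('top'); s=snap('side')
P=lambda u,v,o:((u-o[2])/4+o[0],v/4+o[1])
A=(150,295,0); B=(345,275,360)
st=np.array([at(t,P(u,v,A),.006)[:2] for u,v in((134,45),(282,50),(257,370),(107,367))])
print('strap',st.mean(0),np.arctan2(*((st[0]+st[1]-st[2]-st[3])[::-1])),np.ptp(st,0))
bk=np.array([at(t,P(u,v,A),.044)[:2] for u,v in((75,90),(305,100),(290,322),(55,315))]); 
print('block',bk.mean(0),np.arctan2(*((bk[0]+bk[1]-bk[2]-bk[3])[::-1])),[np.linalg.norm(bk[i]-bk[i-1]) for i in range(4)])
tr=np.array([at(t,P(u,v,B),z)[:2] for u,v,z in((668,33,.022),(712,312,.022))]); d=tr[0]-tr[1]; print('tray edge',tr,np.linalg.norm(d),np.arctan2(d[1],d[0]))
jb=[at(t,P(u,v,B),z)[:2] for u,v,z in((517,122,.004),(512,246,.004),(645,247,.064),(642,122,.064))]; print('jar',jb)
for i,j in((0,1),(3,2)): d=jb[i]-jb[j]; print(np.linalg.norm(d),np.arctan2(d[1],d[0]))
wt,bt=masks(t); bs=cv2.cvtColor(s['img'],cv2.COLOR_RGB2GRAY)<45
bs2=np.zeros_like(bs); bs2[182:212,200:236]=bs[182:212,200:236]; bs3=bs.copy()
def lid(pt,ps,r,z0,z1,bs):
    A_,a=blob(bt,pt);B_,b=blob(bs,ps);print(a,b)
    x=at(t,pt,z1)
    for V in ([(t,A_)],[(s,B_)],[(t,A_),(s,B_)]): print(hullfit(V,lambda p:cyl(p[0],p[1],r,z0,z1),[x[0],x[1]],[.01,.01]))
lid((185,345),(217,190),.0295,.102,.124,bs2)
lid((402,320),(297,278),.030,.07,.094,bs3)
print([ (np.round(d['at'],1),at(t,d['at'],.094)) for n in('lid_top','lid_mark') for d in ctrl.spot_point(t,n)[:1]])
print([ (np.round(d['at'],1),at(s,d['at'],.094)) for n in('lid_top','lid_mark') for d in ctrl.spot_point(s,n)[:1]])
c1=cv2.resize(s['img'][175:265,175:265],None,fx=4,fy=4,interpolation=2)
c2=cv2.resize(s['img'][255:345,250:340],None,fx=4,fy=4,interpolation=2)
cv2.imwrite('pics/crop2.png',np.hstack([c1,c2])[:,:,::-1])
```

```text
strap [0.48040752 0.31799165] -0.05728257988027918 [0.15165999 0.07879986]
block [0.47987634 0.31624931] -0.05340858365062544 [np.float64(0.10102232122105939), np.float64(0.10592043350962818), np.float64(0.0994704404498097), np.float64(0.1062440350496168)]
tray edge [[ 0.59202484 -0.10462893]
 [ 0.46221173 -0.11899219]] 0.13060530063915865 0.11019742887697774
jar [array([ 0.55260326, -0.03380154]), array([ 0.4942032 , -0.02946186]), array([ 0.49105712, -0.08286635]), array([ 0.54678766, -0.08396774])]
0.05856107302394906 -0.07417322230973045
0.055741424148351745 -0.01976033065305371
[ 167  328   44   35 1134] [200 182  36  27 636]
(array([0.48092946, 0.31624354]), np.float64(0.19708759854324215))
(array([0.46409434, 0.2806177 ]), np.float64(0.43560004870402314))
(array([0.48029671, 0.30927866]), np.float64(0.6879930425244587))
[384 304  35  32 883] [280 264  34  29 835]
(array([ 0.52079563, -0.05415071]), np.float64(0.07749649454445391))
(array([ 0.5192974 , -0.05488732]), np.float64(0.11045051715235339))
(array([ 0.52034788, -0.0544362 ]), np.float64(0.1987755479986679))
[(array([402., 320.]), array([ 0.51939332, -0.05464089,  0.094     ])), (array([401.4, 308.1]), array([ 0.54011748, -0.05440914,  0.094     ]))]
[(array([296.1, 272.4]), array([ 0.51673978, -0.05976941,  0.094     ])), (array([302.9, 269.1]), array([ 0.5313861 , -0.05388051,  0.094     ]))]
```

View pics/crop2.png

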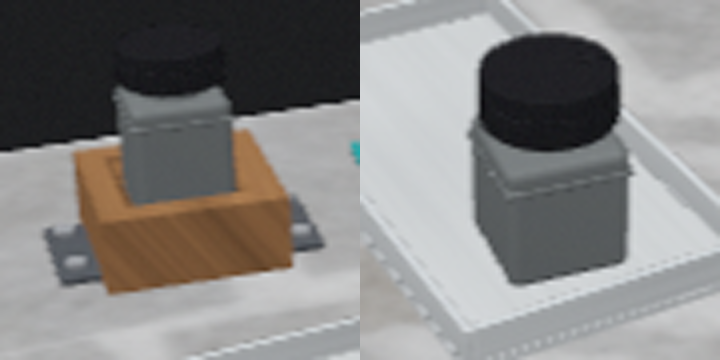

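The close crops confirm the choice: the tall jar sits in the wooden block, whose centre measures (0.480,0.318) with yaw about -0.06. The short jar with its wide lid stands in the tray at (0.520,-0.054). The tray centre is at about (0.515,0.021). I'll move above the tall jar now.

>>> apply_moves(commands=[[[32.7,-34.0,0],0.17,0],[[32.7,-34.0,0],0.17,0],[[32.7,-34.0,0],0.17,0],[[32.7,-34.0,0],0.17,0],[[32.7,-34.0,0],0.17,0],[[32.7,-34.0,0],0.17,0],[[32.7,-34.0,0],0.17,0],[[32.7,-34.0,0],0.17,0],[[32.7,-34.0,0],0.17,0],[[32.7,-34.0,0],0.17,0],[[32.7,-34.0,0],0.17,0],[[32.7,-34.0,0],0.17,0],[[32.7,-34.0,0],0.17,0],[[32.7,-34.0,-5],0.17,0],[[32.7,-34.0,-5],0.17,0],[[32.7,-34.0,-5],0.17,0]])

```text
clock: 3.93
tool_pos: [0.479, 0.3161, 0.1908]
orientation: [179.7, 0.2, -3.4]
force: [-1.4, -0.0, 0.1]
opening: 0.0879
gripper_force: 0.0
```

>>> apply_moves(commands=[[[0,0,-3],0,0],[[0,0,-6],0,0],[[0,0,-7.8],0,0],[[0,0,-7.8],0,0],[[0,0,-7.8],0,1],[[0,0,-7.8],0,1],[[0,0,-7.8],0,1],[[0,0,-7.8],0,1],[[0,0,-7.8],0,1],[[0,0,-7.8],0,1],[[0,0,-7.8],0,1],[[0,0,-7.8],0,1]])

```text
clock: 4.93
tool_pos: [0.4814, 0.3181, 0.1168]
orientation: [-179.9, -0.1, -3.4]
force: [-1.1, 2.1, 5.9]
opening: 0.0587
gripper_force: 30.0
```

Run:
```python
from h import *
o=ctrl.get_obs(); print(o['joint_pos'],o['tool_pos'],o['force'],o['moment'],o['gripper_force'],o['opening'])
t=snap('top'); s=snap('side','side1.png')
def body(s,c,r):
    g=cv2.cvtColor(s['img'],cv2.COLOR_RGB2GRAY); m=np.zeros(g.shape,bool)
    sl=(slice(c[1]-r,c[1]+r),slice(c[0]-r,c[0]+r)); m[sl]=g[sl]<140
    return blob(m,c)
A,a=body(t,(396,321),28); B,b=body(s,(297,300),45); print(a,b)
f=lambda p:box(p[0],p[1],p[2],.056,.056,.004,.064)+cyl(p[0],p[1],.03,.07,.094)
for V in ([(t,A)],[(s,B)],[(t,A),(s,B)]):
  for y in(-.15,.1): print(hullfit(V,f,[.52,-.0545,y],[.01,.01,.1]))
```

```text
[ 5.28799512e+01  1.78541765e+01 -2.14438652e+01  2.73672595e-02
 -5.05602148e+01  3.37034984e+01] [0.48143664 0.31807033 0.11683481] [-1.08202006  2.09789538  5.90039722] [ 0.46223249  0.48001628 -0.03399455] 30.000862777233124 0.0587287899599155
[ 382  302   39   36 1207] [ 277  263   41   63 2143]
(array([ 0.52094117, -0.05665433, -0.04690073]), np.float64(0.0392380780407158))
(array([ 0.52094346, -0.05665328, -0.04717386]), np.float64(0.039238534729205916))
(array([ 0.5198068 , -0.05359065, -0.13166692]), np.float64(0.04238427129790359))
(array([ 0.51981499, -0.05358535, -0.13148107]), np.float64(0.04238431219969769))
(array([ 0.52040959, -0.05610291, -0.06798331]), np.float64(0.1154481911874375))
(array([ 0.52041233, -0.0560968 , -0.06764959]), np.float64(0.1154479432959572))
```

>>> apply_moves(commands=[[[0,0,1],0,1],[[0,0,2],0,1],[[0,0,3],0,1],[[0,0,4.5],0,1],[[0,0,6.5],0,1],[[0,0,8],0,1],[[0,0,8],0,1],[[0.3,-2,8],0,1],[[0.6,-5,8],0,1],[[0.9,-8,8],0,1],[[1.3,-11,8],0,1],[[1.7,-14,8],0,1],[[2,-17,8],0,1],[[2.3,-20,8],0,1],[[2.6,-22,8],0,1],[[2.6,-23,7],0,1],[[2.6,-23,5],0,1],[[2.6,-23,4],0,1],[[2.6,-23,4],0,1],[[2.6,-23,4],0,1]])

```text
clock: 6.7
tool_pos: [0.5062, 0.0873, 0.1548]
orientation: [179.9, 0.1, -3.4]
force: [0.7, -0.2, -2.8]
opening: 0.0588
gripper_force: 30.0
```

Run:
```python
from h import *
o=ctrl.get_obs(); print(o['joint_pos'],o['tool_pos'],o['force'],o['opening'])
t=snap('top');s=snap('side')
cv2.imwrite('pics/both2.png',np.hstack([t['img'][200:440,100:500],s['img'][100:340,150:550]])[:,:,::-1])
```

```text
[ 3.17098045e+01  9.99993962e+00 -2.64458710e+01  7.62513479e-03
 -5.36906349e+01  5.48925446e+01] [0.50624506 0.08728173 0.15483376] [ 0.71552096 -0.16971217 -2.77673195] 0.05883674730141767
```

View pics/both2.png

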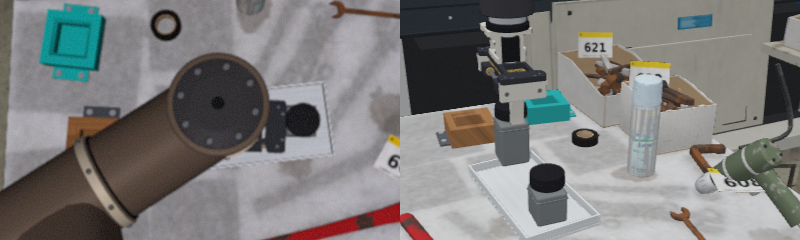

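The tall jar hangs upright over the empty +y half of the tray, and the wooden holder is now empty. Next I'll lower it.

>>> apply_moves(commands=[[[0,0,-1.5],0,1],[[0,0,-3],0,1],[[0,0,-3.8],0,1],[[0,0,-4.1],0,1],[[0,0,-4.3],0,1],[[0,0,-4.4],0,1],[[0,0,-4.5],0,1],[[0,0,-4.5],0,1],[[0,0,-4.5],0,1]])

```text
clock: 7.55
tool_pos: [0.507, 0.0873, 0.111]
orientation: [-180.0, -0.0, -3.4]
force: [-0.0, -0.5, -3.9]
opening: 0.0583
gripper_force: 30.0
```

>>> apply_moves(commands=[[[0,0,-0.1],0,1],[[0,0,-0.2],0,1],[[0,0,-0.2],0,1],[[0,0,-0.2],0,1]])

```text
clock: 7.88
tool_pos: [0.508, 0.0876, 0.1107]
orientation: [-180.0, -0.2, -3.4]
force: [-4.7, 1.2, 13.7]
opening: 0.0584
gripper_force: 30.0
```

>>> apply_moves(commands=[[[0,0,0.1],0,0.5],[[0,0,0.1],0,0],[[0,0,0.1],0,0],[[0,0,0.1],0,0],[[0,0,0.1],0,0],[[0,0,2],0,0],[[0,0,4],0,0],[[0,0,6],0,0],[[0,0,6],0,0],[[0.4,-4,6],0,0],[[0.8,-8,6],0,0],[[1.2,-12,6],0,0],[[1.4,-14.2,6],0,0],[[1.4,-14.2,3],0,0],[[1.4,-14.2,1],0,0],[[1.4,-14.2,1],0,0],[[1.4,-14.2,1],0,0]])

```text
clock: 9.3
tool_pos: [0.5201, -0.0551, 0.1179]
orientation: [179.9, 0.1, -3.4]
force: [-0.9, -0.9, 1.6]
opening: 0.0875
gripper_force: 0.0
```

Run:
```python
from h import *
o=ctrl.get_obs(); print(o['tool_pos'],o['force'],o['opening'])
t=snap('top');s=snap('side')
cv2.imwrite('pics/both3.png',np.hstack([t['img'][200:440,100:500],cv2.resize(s['img'][140:340,180:380],(400,400))[80:320]])[:,:,::-1])
```

```text
[ 0.52014961 -0.05514754  0.11786524] [-0.85596474 -0.87815391  1.56577173] 0.08750891095498638
```

View pics/both3.png

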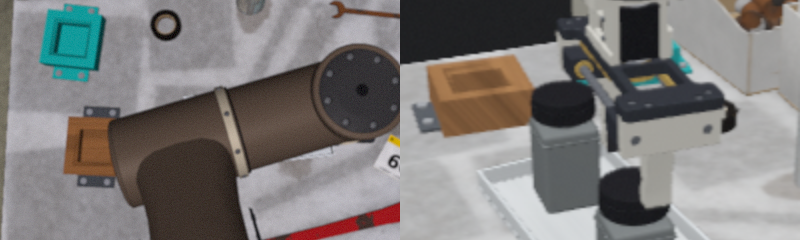

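The tall jar stands upright in the tray, and the open fingers straddle the short jar's lid.

>>> apply_moves(commands=[[[0,0,-1],0,0],[[0,0,-2],0,0],[[0,0,-3.1],0,0],[[0,0,-3.1],0,0],[[0,0,-3.1],0,0],[[0,0,-3.1],0,1],[[0,0,-3.1],0,1],[[0,0,-3.1],0,1],[[0,0,-3.1],0,1],[[0,0,-3.1],0,1],[[0,0,-3.1],0,1],[[0,0,-3.1],0,1]])

```text
clock: 10.4
tool_pos: [0.5209, -0.0549, 0.0879]
orientation: [180.0, -0.0, -3.4]
force: [-0.5, -1.2, 2.4]
opening: 0.0592
gripper_force: 30.0
```

>>> apply_moves(commands=[[[0,0,2],0,1],[[0,0,5],0,1],[[0,0,8],0,1],[[0,0,11],0,1],[[0,0,14],0,1],[[0,0,15],0,1],[[-0.3,3,15],0,1],[[-0.7,6.5,15],0,1],[[-1.1,10,15],0,1],[[-1.5,13.5,15],0,1],[[-1.9,17,15],0,1],[[-2.3,20.5,15],0,1],[[-2.7,24,15],0,1],[[-3,27.5,15],0,1],[[-3.4,31,15],0,1],[[-3.7,34.5,14],0,1],[[-4,37.3,12],0,1],[[-4,37.3,9],0,1],[[-4,37.3,7],0,1],[[-4,37.3,7],0,1]])

```text
clock: 12.07
tool_pos: [0.4775, 0.3163, 0.1514]
orientation: [179.6, 0.4, -3.4]
force: [-1.1, -0.9, -3.9]
opening: 0.0595
gripper_force: 30.0
```

Run:
```python
from h import *
o=ctrl.get_obs(); print(o['tool_pos'],o['force'],o['opening'])
s=snap('side')
z=o['tool_pos'][2]-.0839; print(z)
P=box(o['tool_pos'][0],o['tool_pos'][1],0,.056,.056,z,z+.06)
im=s['img'].copy()
for k in P: print(k,proj(s,k))
x,y=map(int,proj(s,[.48,.318,.08])); print(x,y)
cv2.imwrite('pics/both4.png',cv2.resize(im[y-60:y+60,x-60:x+60],(600,600),interpolation=2)[:,:,::-1])
```

```text
[0.47754014 0.31627879 0.15137282] [-1.13129147 -0.93712769 -3.90551901] 0.059484213139471304
0.0674728174785866
[np.float64(0.5055401442657731), np.float64(0.34427878724771904), np.float64(0.0674728174785866)] [226.71899147 202.77153049]
[np.float64(0.5055401442657731), np.float64(0.34427878724771904), np.float64(0.1274728174785866)] [224.96835299 178.10834399]
[np.float64(0.5055401442657731), np.float64(0.288278787247719), np.float64(0.0674728174785866)] [233.34510824 211.63676762]
[np.float64(0.5055401442657731), np.float64(0.288278787247719), np.float64(0.1274728174785866)] [231.67781523 186.18625348]
[np.float64(0.4495401442657731), np.float64(0.34427878724771904), np.float64(0.0674728174785866)] [202.51296633 206.33251991]
[np.float64(0.4495401442657731), np.float64(0.34427878724771904), np.float64(0.1274728174785866)] [200.18058992 181.3035671 ]
[np.float64(0.4495401442657731), np.float64(0.288278787247719), np.float64(0.0674728174785866)] [208.29095235 215.50376704]
[np.float64(0.4495401442657731), np.float64(0.288278787247719), np.float64(0.1274728174785866)] [205.9995626 189.6648741]
218 203
```

View pics/both4.png

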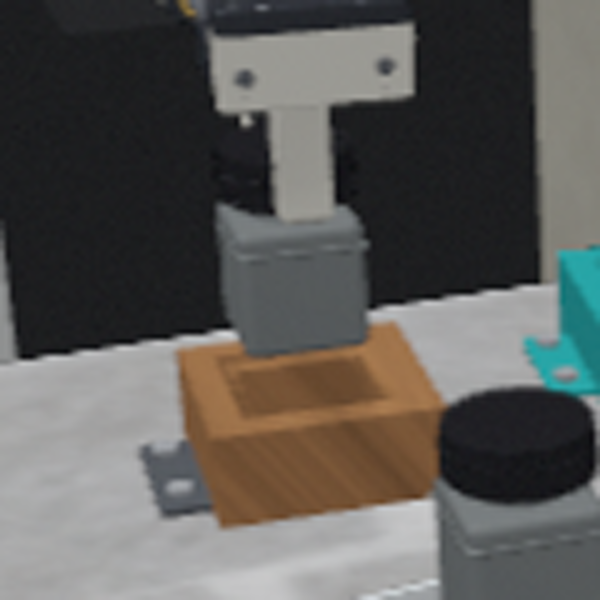

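```bash
cat >> h.py <<'E'
def vedge(S,cols,r0,r1,th):
    out=[]
    for c in cols:
        q=S[r0:r1,c]; k=np.where((q[:-1]-th)*(q[1:]-th)<0)[0]
        if len(k): k=k[-1]; out.append((c,r0+k+(th-q[k])/(q[k+1]-q[k])))
    return np.array(out)
def yaw_edge(s,pts,z):
    # line fit robust, unproject its ends to plane z, get angle
    vx,vy,x0,y0=cv2.fitLine(pts.astype(np.float32),cv2.DIST_HUBER,0,.01,.01).ravel()
    L=[at(s,(c,y0+vy/vx*(c-x0)),z) for c in(pts[0,0],pts[-1,0])]
    d=L[1]-L[0]; return np.arctan2(d[1],d[0]),(L[0]+L[1])/2
E
python3 - <<'E'
from h import *
S=0
for i in range(6):
    s=snap('side'); S=S+cv2.cvtColor(s['img'],cv2.COLOR_RGB2HSV)[...,1].astype(float)/6
z=ctrl.get_obs()['tool_pos'][2]-.0839; print(ctrl.get_obs()['tool_pos'],ctrl.get_obs()['orientation'])
j=vedge(S,range(209,231),203,219,90); print(j[:,1].round(1)); print('jar',yaw_edge(s,j,z))
b=vedge(S,range(206,242),230,254,80); print(b[:,1].round(1)); print('blk',yaw_edge(s,b,0))
E
```

```text
[0.48142772 0.3185134  0.15909233] [-1.79877838e+02 -9.11064446e-02 -3.45103169e+00]
[211.  211.  211.  210.9 210.7 210.6 210.4 210.2 210.2 210.  209.9 209.8
 209.7 209.5 209.3 209.2 209.1 209.  208.9 208.7 208.6 208.4]
jar (np.float64(-0.04772797246700408), array([0.47597457, 0.29184826, 0.07519233]))
[247.5 247.5 247.4 247.3 246.9 246.7 246.6 246.5 246.4 246.3 245.8 245.7
 245.7 245.6 245.5 245.4 245.3 244.8 244.6 244.7 244.6 244.4 244.4 244.3
 243.8 243.7 243.5 243.4 243.4 243.2 243.  242.7 242.6 242.5 242.4 242.4]
blk (np.float64(-0.056663219562128254), array([0.47395238, 0.26896364, 0.        ]))
```

Jar yaw (-0.048) and block yaw (-0.057) agree, and the jar hangs centred over the pocket. I'll lower it in stages and watch the force.

>>> apply_moves(commands=[[[0,0,-1.5],0,1],[[0,0,-2.8],0,1],[[0,0,-3.2],0,1],[[0,0,-3.6],0,1],[[0,0,-4],0,1],[[0,0,-4.3],0,1],[[0,0,-4.5],0,1],[[0,0,-4.5],0,1]])

```text
clock: 13.08
tool_pos: [0.4809, 0.3186, 0.1125]
orientation: [-180.0, -0.0, -3.4]
force: [1.0, 3.1, -2.4]
opening: 0.0594
gripper_force: 30.0
```

>>> apply_moves(commands=[[[0,0,-0.5],0,1],[[0,0,-1],0,1],[[0,0,-1.4],0,1],[[0,0,-1.7],0,1],[[0,0,-1.85],0,1],[[0,0,-1.85],0,1],[[0,0,-1.85],0,1]])

```text
clock: 13.67
tool_pos: [0.4807, 0.3183, 0.0939]
orientation: [180.0, 0.0, -3.4]
force: [-0.2, 4.1, -2.6]
opening: 0.0595
gripper_force: 30.0
```

>>> apply_moves(commands=[[[0,0,-0.1],0,1],[[0,0,-0.2],0,1],[[0,0,-0.2],0,1],[[0,0,-0.2],0,1]])

```text
clock: 14.0
tool_pos: [0.481, 0.3182, 0.0933]
orientation: [-180.0, -0.0, -3.4]
force: [-3.1, 0.8, 8.4]
opening: 0.059
gripper_force: 30.0
```

>>> apply_moves(commands=[[[0,0,0],0.1,1],[[0,0,0],0.2,1],[[0,0,0],0.3,1],[[0,0,0.05],0.4,1],[[0,0,0.1],0.5,1],[[0,0,0.1],0.6,1],[[0,0,0.1],0.6,1]])

```text
clock: 14.58
tool_pos: [0.4817, 0.3184, 0.0946]
orientation: [180.0, -0.1, 31.4]
force: [-0.1, 0.4, 8.7]
opening: 0.0595
gripper_force: 30.0
```

Run:
```python
from h import *
o=ctrl.get_obs(); print(o['tool_pos'],o['orientation'],o['force'],o['moment'],o['opening'],o['joint_pos'][5])
```

```text
[0.4817399  0.31843251 0.09459226] [ 1.79976931e+02 -1.26175363e-01  3.13543224e+01] [-0.06699309  0.44584493  8.68107884] [ 0.2948651  -0.02236692 -0.01850671] 0.05950831033851215 68.38440756524834
```

>>> apply_moves(commands=[[[0,0,0.03],0.1,1],[[0,0,0.06],0.2,1],[[0,0,0.1],0.3,1],[[0,0,0.1],0.4,1],[[0,0,0.1],0.5,1],[[0,0,0.1],0.6,1],[[0,0,0.1],0.65,1],[[0,0,0.1],0.65,1],[[0,0,0.1],0.65,1]])

```text
clock: 15.33
tool_pos: [0.4816, 0.3184, 0.0954]
orientation: [179.9, -0.1, 68.3]
force: [0.5, 0.9, 7.1]
opening: 0.059
gripper_force: 30.0
```

Run:
```python
from h import *
o=ctrl.get_obs(); print(o['tool_pos'],o['orientation'],o['force'],o['moment'],o['opening'],o['joint_pos'][5])
S=0
for i in range(3):
    s=snap('side'); S=S+cv2.cvtColor(s['img'],cv2.COLOR_RGB2HSV)[...,1].astype(float)/3
cv2.imwrite('pics/s5.png',cv2.resize(s['img'][155:260,165:270],(630,600),interpolation=2)[:,:,::-1])
```

```text
[0.48162097 0.31836116 0.09544642] [ 1.79913502e+02 -6.93052233e-02  6.82571095e+01] [0.45438239 0.87920534 7.06563529] [ 0.39858104 -0.05142176 -0.03148909] 0.05904054451594284 105.28625682792041
```

View pics/s5.png

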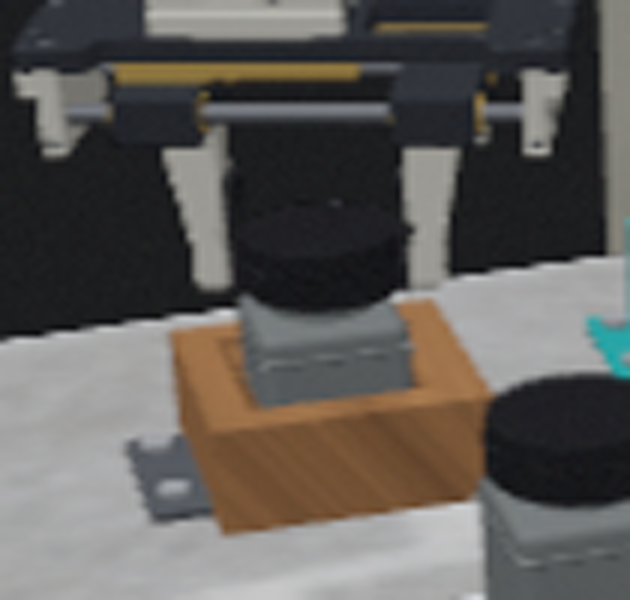

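The jar sits down in the pocket and the lid is level between the fingers. I'll try a small lift first.

>>> apply_moves(commands=[[[0,0,0.1],0,1],[[0,0,0.2],0,1],[[0,0,0.3],0,1],[[0,0,0.4],0,1],[[0,0,0.5],0,1],[[0,0,0.6],0,1],[[0,0,0.7],0,1],[[0,0,0.8],0,1],[[0,0,0.8],0,1],[[0,0,0.8],0,1]])

```text
clock: 16.32
tool_pos: [0.4807, 0.3182, 0.1021]
orientation: [-180.0, 0.0, 68.2]
force: [0.2, 0.0, -1.4]
opening: 0.0591
gripper_force: 30.0
```

Run:
```python
from h import *
o=ctrl.get_obs(); print(o['tool_pos'],o['orientation'],o['force'],o['moment'],o['opening'])
s=snap('side'); cv2.imwrite('pics/s6.png',cv2.resize(s['img'][155:260,165:270],(630,600),interpolation=2)[:,:,::-1])
```

```text
[0.48074859 0.31821344 0.10206353] [-1.79999094e+02  2.58162356e-03  6.81922948e+01] [ 0.23784997  0.04035014 -1.43217093] [-0.07821319 -0.0964209   0.01878143] 0.05912739027179199
```

View pics/s6.png

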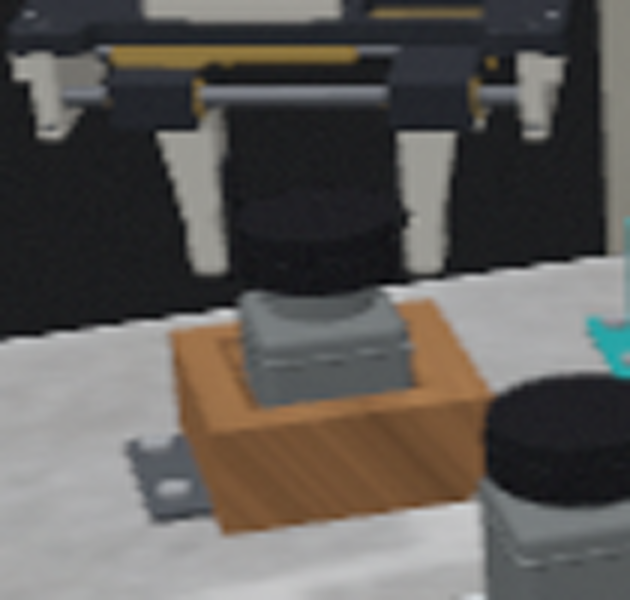

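The lid has risen away from the jar, its neck now shows, and the jar has stayed down. I'll finish the lift to about 25 mm.

>>> apply_moves(commands=[[[0,0,0.3],0,1],[[0,0,0.6],0,1],[[0,0,0.9],0,1],[[0,0,1.2],0,1],[[0,0,1.5],0,1],[[0,0,1.65],0,1],[[0,0,1.65],0,1],[[0,0,1.65],0,1],[[0,0,1.65],0,1]])

```text
clock: 17.12
tool_pos: [0.4807, 0.3182, 0.1185]
orientation: [-180.0, 0.0, 68.2]
force: [0.4, -0.3, -1.2]
opening: 0.0593
gripper_force: 30.0
```

Run:
```python
from h import *
s=snap('side'); o=ctrl.get_obs(); print(o['clock'],o['tool_pos'],o['orientation'],o['force'],o['opening'])
cv2.imwrite('pics/s7.png',cv2.resize(s['img'][145:345,165:365],(600,600),interpolation=2)[:,:,::-1])
# lid height: lowest dark row at lid centre column, vs. model underside front rim (closed 0.076 + lift)
g=cv2.cvtColor(s['img'],cv2.COLOR_RGB2GRAY).astype(float)
x,y,_=o['tool_pos']
for d in (.02,.025,.03):
    P=hull(s,cyl(x,y,.03,.076+d,.1+d)); print(d,P[:,0,1].max())
c=int(proj(s,[x,y,.1])[0]); print(c,g[175:215,c].round().tolist())
```

```text
17.1667 [0.48065546 0.31814352 0.11838533] [-1.79991471e+02  1.50912945e-02  6.81914327e+01] [-0.62115385  0.26487283  0.27679063] 0.059112698895258387
0.02 201.71265
0.025 199.57216
0.03 197.42339
217 [29.0, 29.0, 30.0, 28.0, 30.0, 23.0, 30.0, 34.0, 25.0, 32.0, 32.0, 32.0, 31.0, 32.0, 34.0, 25.0, 25.0, 22.0, 26.0, 25.0, 23.0, 22.0, 22.0, 24.0, 25.0, 41.0, 37.0, 33.0, 118.0, 114.0, 93.0, 85.0, 87.0, 88.0, 89.0, 90.0, 105.0, 123.0, 125.0, 113.0]
```

View pics/s7.png

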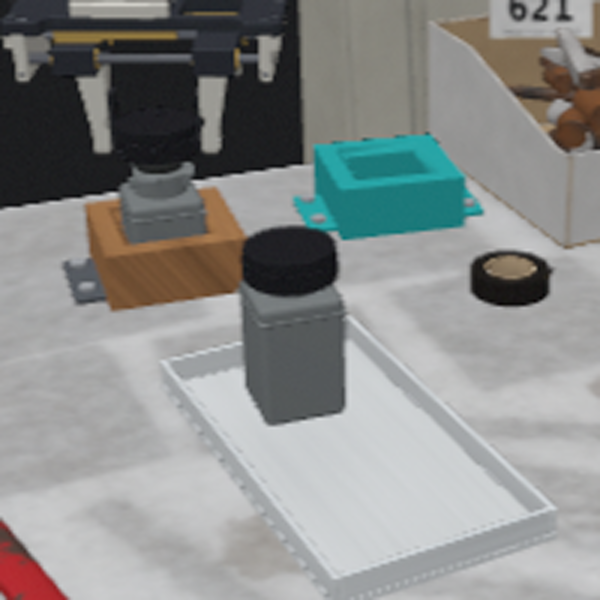

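The jar is seated with its neck showing. The lid is held level over the mouth, with its lower rim at about row 200, which matches a 25 mm lift. The tall jar stands in the tray and nothing else has moved, so I'm handing in.

```bash
python3 -c "
from plant import ctrl
print(ctrl.close_job())"
```

```text
the job is handed in; nothing more can be done
None
```

The job is handed in, about 17 s into the 64 s limit: the tall jar stands in the tray, the short jar is seated in the wooden holder, and its lid is held level about 25 mm above its closed height, over the mouth. The tape roll, wrench and oil can were not touched.

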